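Open a safe lock by counting the clicks of its dial

ROBOT

A 7-joint arm with a two-finger parallel gripper is mounted at the origin on the work surface. World frame = base frame: x ahead of the robot, y to its left, z up, the work surface at z = 0. Lengths are in m, angles in rad, forces in N, time in s.
With the tool pointing down it reaches from about 0.425 to 0.875 m from the base axis. Payload 8.4 kg.
Tool frame: the origin (TCP) lies midway between the tips of the shut fingers; the grasp point (between the pads) lies 19 mm behind it; z points along the fingers, y is the line along which they close (so a half turn about z gives the same grasp; the last joint's range is limited). The gripper opens to 87 mm and grips with 3 to 60 N. Pads are 19 mm wide; open, the fingers measure 117 mm over their backs; the gripper's body (75 mm by 190 mm) begins 51 mm behind the grasp point.
Start: joints at [-1.246, 0.333, 0.04, 1.465, -0.013, 1.343, -0.059], TCP at [0.267, 0.592, 0.192] pointing down, gripper open.
Joint ranges: [-2.58, 2.58], [-0.38, 2.09], [-1.3, 1.39], [0.25, 2.4], [-1.5, 4.64], [0.08, 2.09], [-2.65, 2.65]. Speed limits (rad/s): [2.22, 2.22, 2.79, 2.79, 3.14, 3.14, 3.14].

INTERFACE

Orientations are given as a rotation vector (axis times angle).
In Python, from workcell import robot gives the robot as it stands. The module is installed in compiled form; this text tells all that it offers.
- The arm moves only by the shell command python3 -m inch 'ROWS'. ROWS is JSON, a list that holds one entry, the list of rows, each a list of 7 numbers: the shift along the tool's x, y, z normalised to -1 to 1, where 1 is 0.025 m, then the turn, a rotation vector about the tool's x, y, z normalised to -1 to 1, where 1 is 0.08 rad, then the gripper's target within -1 to 1 (fully open at 1, half-way at 0, shut at -1). A call has 1 to 5 rows; each row shifts and turns the commanded pose from where the row before left it, along the tool's axes as they then stand; what a row does not reach is not made up. A row lasts 1/10 s, in which the tool goes at most 50 mm and 8.59 degrees, less where a joint would pass 70% of its speed; a pose out of reach is approached as far as the arm can. A call with a number of a shift or a turn outside -1 to 1 is refused whole. A call with a gripper value outside its range is refused whole. The fingers move at their own pace and stop on an object; the grip force is fixed at half the most. Time passes only in rows, so rows that do not move let the fingers close. It gives the time, the measured TCP pose, the force, the opening and the grip force at its end, in the units of the state.
- robot.sense(): the state, without advancing time (a new reading comes with each control period).
- robot.grab_frame(name): name is "scene" or "top" or "wrist"; returns a dict with "frame" (480x640x3 uint8, red, green, blue), "z_map" (480x640 float32, m along the optical axis (not along the pixel's ray), 0 where there is no reading), "intrinsics" (3x3 intrinsics, pixels), "R" (3x3) and "t" (3): a world point X has camera coordinates R X + t. Camera axes: x right, y down, z forward; pixel columns grow to the right and rows downward; lengths in m; the calibration is good to about 2 mm. A picture is of the moment at which its call begins.
- robot.sign_off(): hands the job in; it is judged then, once.
Trained networks look in the newest picture that a camera, given by its name, has taken for a name from the list of things; names that differ only in an ending like _2 or _b are one class to them, and where a whole thing is asked for, a point or a joint stands for the part that bears it (a point fixed in the world has none). Each returns a list of dicts, best first, with "confidence" (0 to 1); they miss things now and then, are a little off and sometimes report something else, mostly with a low value. They report only what shows in the picture. A call takes as long as a camera call.
- robot.masks_of(camera, name): "mask" (480x640 bool, what is visible of it).
- robot.place_of(camera, name): "centre" ([x, y, z] in m, in world coordinates, good to about 4 mm: a listed point, or the origin of a listed thing).
The state is a dict: "time": time; "q": joint angles; "dq": joint speeds; "joint_efforts": joint torques, N m; "tcp_pos": TCP position; "tool_rot": TCP orientation; "ft_force": force on the tool from outside, world axes, zero at the start; "moment": the same for the moment, N m; "finger_gap": finger opening in m; "grip_force": force on a finger pad.
Only numpy, scipy, OpenCV 4.12 (cv2) and the standard library are available. Lean on these libraries where they do the work, as an engineer would, in place of code of your own. Each camera call takes 0.05 s, during which the arm holds its last target. There are 200 camera calls.

TASK

Open the lock on the service plate: turn its dial anticlockwise (seen from above) until it meets the stop, lean on the stop only lightly, then turn it clockwise exactly three clicks and let go. Then push the bolt by its upright post all the way back into the case; do not try the bolt at any other dial setting, because pushing it against a closed gate trips the relocker. Leave the other things on the bench where they are.

Things in the scene. Friction and masses are not known exactly. Their poses are not given: they have to be found in the camera images.
- lock: grey lock case 130 x 130 x 55 mm, lid up, on a 200 x 170 x 6 mm aluminium service plate, fixed to the bench. Origin: centre of the plate's underside, on the dial's axis; z up; lid 61 mm above the origin. The bolt comes out of the side facing its -y. The dial starts resting in the first, second or third click from the stop; there are five clicks in all.
- dial_grip (a point): point on the dial's axis, 25 mm above the lid, at the height to grip (fixed: it does not turn). The dial is a round fluted dark steel knob, 40 mm in diameter, its flat top 38 mm above the lid, on a thin skirt 56 mm in diameter and 5 mm high. It turns about the vertical. It bears no mark and its angle is not measured.
- dial_foot (a point): point on the dial's axis at the lid. Clicks: the resisting torque jumps up to 0.25-0.4 N m, falls to a crest, then the dial springs on into the next rest and stays there when let go. Crests are uneven, 19 to 26 degrees apart. From the stop the dial first runs free for an unknown 1 to 28 degrees, then comes the rise to the first click. No click at the stop itself.
- stop (a joint): unseen sprung stop in the case, met at the dial's anticlockwise end: 0 m when free, grows as the dial leans on it, 0.12 N m per mm; felt as a torque that keeps rising without a crest. Met from 1.5 mm on; damaged beyond 8 mm (about 0.9 N m).
- bolt (a joint): travel of the bolt, a 26 x 16 mm steel bar: 0 m thrown (out of the case), 0.018 m fully drawn into the case; grows along the lock's +y. Friction 2 to 3 N; it stays where it is left. It goes home only with the dial resting in the third click.
- bolt_post (a point): centre of the top of the bolt's upright steel post, on its axis, 92 mm above the table; moves with the bolt. The head is 15 mm in diameter and 10 mm high; below it the post is 12 mm thick, down to the bolt bar, whose top is 38 mm above the table. With the bolt thrown it stands 107 mm from the dial's axis, 42 mm from the case. Push it along the lock's +y.
- relocker (a joint): unseen spring trigger in the case: 0 m normally, grows when the bolt is pushed while the dial is not in the third click (after 1.5 mm of bolt travel; about 3 N, and 0.8 N more per mm); trips at 4 mm, for good.
- padlock: bystander: brass padlock lying flat, body 48 x 42 x 22 mm with a steel shackle; origin on its underside
- cylinder_lock: bystander: brass profile cylinder, 62 mm long, 35 mm high; origin at the centre of its underside
- screwdriver: bystander: black-handled screwdriver, 170 mm; origin under its middle
- spray_can: bystander: can of 48 mm diameter, 100 mm high; origin at the centre of its underside
- pin_dish: bystander: grey dish of 70 mm diameter, 22 mm high; origin at the centre of its underside
- key_blank: bystander: flat brass key blank, 56 x 24 x 4 mm; origin under the centre of its round bow
- car_key: bystander: car key with a black 36 x 24 x 10 mm head; origin under the centre of the head

How it is judged:
By the outcome, as a careful person would: the job done as asked, in the order asked, and still so for the second after the job is handed in, with the robot touching nothing.
It also fails if it takes over 72 s, if anything falls off the work surface, if the arm or the gripper's body presses on something with over 40 N, if the wrist force passes 120 N, or if a joint passes its speed limit or range.

## Working session

There is one attempt and no reset: what is moved stays moved. The work goes in short steps, Python scripts to look and compute and a shell command to move; the robot and the scene stay as the last step left them, time stands still between calls to the robot, and variables do not carry over. Pictures are saved under pics/ and viewed, at most 10 in all, crops included, and the job is handed in when it is done.

```bash
mkdir -p pics
python3 - <<'E'
from workcell import robot
import cv2,numpy as np
s=robot.sense();print(s['time'],s['tcp_pos'],s['tool_rot'],s['ft_force'],s['moment'],s['finger_gap'])
ims=[]
for c in ['scene','top']:
    f=robot.grab_frame(c);ims.append(f['frame'])
    np.savez(c,**f)
    for n in ['lock','dial_grip','dial_foot','bolt_post','spray_can','padlock','cylinder_lock','screwdriver','pin_dish','key_blank','car_key']:
        print(c,n,[(np.round(d['centre'],3).tolist(),round(d['confidence'],2)) for d in robot.place_of(c,n)][:2])
cv2.imwrite('pics/top.png',ims[1][:,:,::-1]);cv2.imwrite('pics/scene.png',ims[0][:,:,::-1])
print(robot.sense()['time'])
E
```

```text
0.0 [0.26711087 0.59202479 0.19068102] [-6.60731847e-01 -3.07107741e+00  2.44748932e-03] [-0.09638894  0.10360791 -0.00479035] [ 0.02165641 -0.02081975  0.00597933] 0.08727432099208403
scene lock [([0.543, 0.051, -0.003], 0.61)]
scene dial_grip [([0.544, 0.058, 0.088], 0.69)]
scene dial_foot [([0.54, 0.054, 0.056], 0.74)]
scene bolt_post [([0.558, -0.054, 0.089], 0.64)]
scene spray_can [([0.636, 0.308, -0.005], 0.66)]
scene padlock [([0.383, 0.077, 0.003], 0.89)]
scene cylinder_lock [([0.543, 0.194, 0.0], 0.94)]
scene screwdriver [([0.682, 0.122, 0.001], 0.69)]
scene pin_dish [([0.646, -0.107, -0.002], 0.69), ([0.544, 0.051, 0.059], 0.36)]
scene key_blank [([0.473, -0.09, -0.002], 0.62)]
scene car_key [([0.42, 0.387, -0.0], 0.52)]
top lock [([0.543, 0.056, 0.001], 0.7)]
top dial_grip [([0.543, 0.057, 0.09], 0.55), ([0.422, 0.386, -0.004], 0.38)]
top dial_foot [([0.545, 0.054, 0.061], 0.97)]
top bolt_post [([0.561, -0.051, 0.091], 0.76)]
top spray_can [([0.633, 0.307, -0.0], 0.74), ([0.423, 0.383, 0.001], 0.34)]
top padlock [([0.387, 0.078, 0.002], 0.92), ([0.681, 0.125, 0.0], 0.35)]
top cylinder_lock [([0.546, 0.196, 0.001], 0.54)]
top screwdriver [([0.681, 0.125, 0.0], 0.86)]
top pin_dish [([0.643, -0.109, 0.003], 0.98)]
top key_blank [([0.473, -0.086, -0.005], 0.62)]
top car_key [([0.421, 0.382, 0.001], 0.62)]
1.2
```

View pics/top.png

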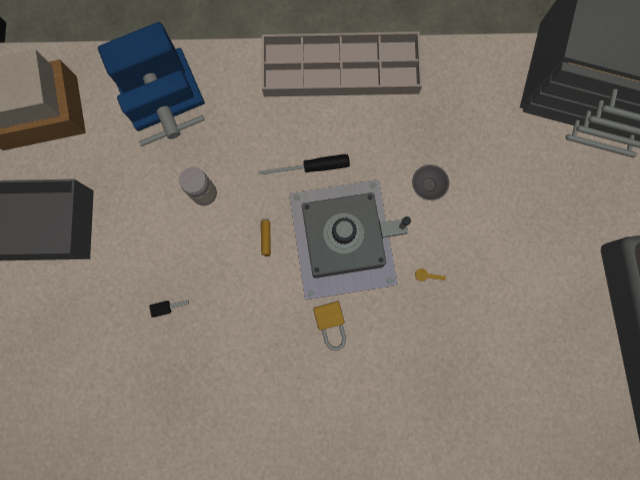

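```bash
cat > h.py <<'E'
import numpy as np
from scipy.spatial.transform import Rotation as R
from workcell import robot
def cloud(f):
    z=f['z_map'];v,u=np.mgrid[:480,:640];K=f['intrinsics']
    P=np.stack([(u-K[0,2])/K[0,0]*z,(v-K[1,2])/K[1,1]*z,z],-1)
    W=(P-f['t'])@f['R'];W[z==0]=np.nan;return W
E
python3 - <<'E'
from h import *
import cv2
for c in ['top','scene']:
    W=cloud(np.load(c+'.npz'));x,y,z=W.reshape(-1,3).T
    near=lambda cx,cy,r:(np.hypot(x-cx,y-cy)<r)
    m=near(.544,.055,.035)&(z>.09)&(z<.11)
    p=np.c_[x,y][m].astype(np.float32);print(c,'dial',m.sum(),cv2.minEnclosingCircle(p),np.median(z[m]),p.mean(0))
    m=near(.56,-.052,.02)&(z>.085)&(z<.1)
    p=np.c_[x,y][m].astype(np.float32);print('post',m.sum(),cv2.minEnclosingCircle(p),np.median(z[m]),p.mean(0))
    m=near(.544,.055,.11)&(z>.054)&(z<.067)
    print('lid',cv2.minAreaRect(np.c_[x,y][m].astype(np.float32)),np.median(z[m]))
E
```

```text
top dial 468 ((0.544958233833313, 0.055010631680488586), 0.021339258179068565) 0.09916086460339013 [0.5442459  0.05545086]
post 65 ((0.5589615106582642, -0.05008041858673096), 0.006942755542695522) 0.09164087262923017 [ 0.5591765  -0.05019478]
lid ((0.5479459166526794, 0.03399483859539032), (0.1302775740623474, 0.1729186773300171), 7.9363250732421875) 0.06135189353021283
scene dial 250 ((0.5447515845298767, 0.052717987447977066), 0.022351687774062157) 0.09733801839775236 [0.54623383 0.04938845]
post 42 ((0.5603234767913818, -0.053243402391672134), 0.009519578889012337) 0.0893068082187536 [ 0.5605009  -0.05493367]
lid ((0.5482773184776306, 0.03304543346166611), (0.1308019757270813, 0.17265810072422028), 7.981863975524902) 0.05968715268714793
```

The top view matches the network's results: the dial is at (344,232), the bolt post at (405,222) and the lock is yawed about 8°. The dial axis is at about (0.5447, 0.0545) and the post about 107 mm away, which agrees with the task. I'm moving over the dial now.

```bash
python3 -m inch '[[[-0.95,-0.75,0,0,0,0,1],[-0.95,-0.75,0,0,0,0,1],[-0.95,-0.75,0,0,0,0,1],[-0.95,-0.75,0,0,0,0,1],[-0.95,-0.75,0,0,0,0,1]]]'
python3 -m inch '[[[-0.95,-0.75,0,0,0,0,1],[-0.95,-0.75,0,0,0,0,1],[-0.95,-0.75,0,0,0,0,1],[-0.95,-0.75,0,0,0,0,1],[-0.95,-0.75,0,0,0,0,1]]]'
python3 -m inch '[[[-0.95,-0.75,0,0,0,0,1],[-0.95,-0.75,0,0,0,0,1],[-0.95,-0.75,0,0,0,0,1],[-0.95,-0.75,0,0,0,0,1],[-0.95,-0.75,0,0,0,0,1]]]'
python3 -m inch '[[[-0.95,-0.75,0,0,0,0,1],[-0.95,-0.75,0,0,0,0,1],[-0.95,-0.75,0,0,0,0,1],[-0.95,-0.75,0,0,0,0,1],[-0.95,-0.75,0,0,0,0,1]]]'
python3 -m inch '[[[0,0,0,0,0,1,1],[0,0,0,0,0,1,1],[0,0,0,0,0,1,1],[0,0,0,0,0,1,1],[0,0,0,0,0,1,1]]]'
python3 -m inch '[[[0,0,0,0,0,1,1],[0,0,0,0,0,1,1],[0,0,0,0,0,1,1],[0,0,0,0,0,1,1],[0,0,0,0,0,1,1]]]'
python3 -m inch '[[[0,0,0,0,0,1,1],[0,0,0,0,0,1,1],[0,0,0,0,0,1,1],[0,0,0,0,0,0,1],[0,0,0,0,0,0,1]]]'
python3 - <<'E'
from h import *
s=robot.sense();print(s)
f=robot.grab_frame('wrist')
for n in ['dial_grip','dial_foot','bolt_post']:
    print(n,[(np.round(d['centre'],3).tolist(),round(d['confidence'],2)) for d in robot.place_of('wrist',n)][:2])
import cv2
W=cloud(f);x,y,z=W.reshape(-1,3).T
for c,h in [((.544,.055),(.09,.11)),((.56,-.052),(.085,.1))]:
    m=(np.hypot(x-c[0],y-c[1])<.03)&(z>h[0])&(z<h[1])
    if m.sum():
        print(m.sum(),cv2.minEnclosingCircle(np.c_[x,y][m].astype(np.float32)),np.median(z[m]))
Rm=R.from_rotvec(s['tool_rot']).as_matrix();print(Rm)
print('to dial, tool axes units',Rm.T@(np.array([.5447,.0545,.069])-s['tcp_pos'])/.025)
E
```

```text
time: 1.7
tcp_pos: [0.3375, 0.4571, 0.1916]
tool_rot: [0.661, 3.071, 0.0]
ft_force: [0.9, -0.6, -0.3]
finger_gap: 0.0868
grip_force: 0.0
time: 2.2
tcp_pos: [0.4071, 0.3228, 0.1917]
tool_rot: [0.661, 3.071, 0.001]
ft_force: [0.3, 0.0, 0.7]
finger_gap: 0.0872
grip_force: 0.0
time: 2.7
tcp_pos: [0.4768, 0.1885, 0.1918]
tool_rot: [0.661, 3.071, 0.001]
ft_force: [-0.3, 0.2, -0.9]
finger_gap: 0.087
grip_force: 0.0
time: 3.2
tcp_pos: [0.5466, 0.0542, 0.1918]
tool_rot: [0.661, 3.071, 0.001]
ft_force: [0.3, 0.8, 0.4]
finger_gap: 0.087
grip_force: 0.0
time: 3.7
tcp_pos: [0.5461, 0.0553, 0.1916]
tool_rot: [1.263, 2.877, 0.0]
ft_force: [-0.7, -0.3, 0.3]
finger_gap: 0.0869
grip_force: 0.0
time: 4.2
tcp_pos: [0.5461, 0.0554, 0.1917]
tool_rot: [1.809, 2.569, 0.0]
ft_force: [-0.0, -0.5, 0.0]
finger_gap: 0.0874
grip_force: 0.0
time: 4.7
tcp_pos: [0.5461, 0.0553, 0.1916]
tool_rot: [2.097, 2.34, 0.0]
ft_force: [-0.4, -0.7, 0.2]
finger_gap: 0.0872
grip_force: 0.0
{'time': 4.7, 'q': array([-0.68757963,  0.12952112,  0.5581659 ,  1.73751274, -0.07118513,
        1.29456869, -0.0043189 ]), 'dq': array([ 0.
[... 248 characters left out ...]
 'tcp_pos': array([0.54606336, 0.05534355, 0.19163602]), 'tool_rot': array([2.09657946e+00, 2.33954855e+00, 1.91212690e-04]), 'ft_force': array([-0.42935566, -0.67022805,  0.22257097]), 'moment': array([-0.08213604,  0.05143959, -0.02166526]), 'grip_force': 0.0, 'finger_gap': 0.08724499931323328}
dial_grip [([0.542, 0.05, 0.087], 0.57)]
dial_foot [([0.548, 0.053, 0.06], 0.59)]
bolt_post []
2139 ((0.5449259877204895, 0.05506867170333862), 0.021114807575941086) 0.10004538344471156
[[-1.09213446e-01  9.94018312e-01  1.37133845e-04]
 [ 9.94018321e-01  1.09213441e-01  4.05690992e-05]
 [ 2.53495684e-05  1.40744245e-04 -9.99999990e-01]]
to dial, tool axes units [-0.02770867 -0.05858389  4.90543184]
```

```bash
python3 -m inch '[[[0,-0.05,0.98,0,0,0,1],[0,0,0.98,0,0,0,1],[0,0,0.98,0,0,0,1],[0,0,0.98,0,0,0,1],[0,0,0.98,0,0,0,1]]]'
python3 -m inch '[[[0,0,0,0,0,0,-1],[0,0,0,0,0,0,-1],[0,0,0,0,0,0,-1],[0,0,0,0,0,0,-1],[0,0,0,0,0,0,-1]]]'
cat > m.py <<'E'
from h import *
s=robot.sense();Rm=R.from_rotvec(s['tool_rot']).as_matrix()
print('YAW cw deg %.2f  Mz %.3f  q7 %.3f'%(-np.degrees(np.arctan2(Rm[1,1],Rm[0,1])),s['moment'][2],s['q'][6]),'M',np.round(s['moment'],2),'F',np.round(s['ft_force'],1),'gap %.4f'%s['finger_gap'],'tau7 %.3f'%s['joint_efforts'][6],'q',np.round(s['q'],2))
E
python3 m.py
```

```text
time: 5.4
tcp_pos: [0.5448, 0.0552, 0.0682]
tool_rot: [2.098, 2.338, 0.0]
ft_force: [-0.9, 0.1, -0.5]
finger_gap: 0.0872
grip_force: 0.0
time: 5.9
tcp_pos: [0.5454, 0.0553, 0.07]
tool_rot: [2.099, 2.337, 0.002]
ft_force: [1.1, -0.5, -1.2]
finger_gap: 0.0549
grip_force: 0.0
YAW cw deg -6.14  Mz -0.010  q7 0.054 M [-0.11 -0.01 -0.01] F [ 1.1 -0.5 -1.2] gap 0.0549 tau7 -0.002 q [-0.66  0.24  0.55  1.88 -0.15  1.05  0.05]
```

```bash
python3 -m inch '[[[0,0,0,0,0,0,-1],[0,0,0,0,0,0,-1],[0,0,0,0,0,0,-1]]]'; python3 m.py
for i in 1; do :; done
python3 -m inch '[[[0,0,0,0,0,-0.4,-1]]]' >/dev/null; python3 m.py
python3 -m inch '[[[0,0,0,0,0,-0.4,-1]]]' >/dev/null; python3 m.py
python3 -m inch '[[[0,0,0,0,0,-0.4,-1]]]' >/dev/null; python3 m.py
python3 -m inch '[[[0,0,0,0,0,-0.4,-1]]]' >/dev/null; python3 m.py
python3 -m inch '[[[0,0,0,0,0,-0.4,-1]]]' ; python3 m.py
```

```text
time: 6.2
tcp_pos: [0.5448, 0.0552, 0.0692]
tool_rot: [2.099, 2.337, 0.0]
ft_force: [0.7, 0.4, -0.2]
finger_gap: 0.031
grip_force: 0.0
YAW cw deg -6.13  Mz 0.007  q7 0.054 M [-0.09  0.08  0.01] F [ 0.7  0.4 -0.2] gap 0.0310 tau7 -0.000 q [-0.66  0.25  0.54  1.89 -0.15  1.05  0.05]
YAW cw deg -7.98  Mz 0.012  q7 0.085 M [-0.11  0.04  0.01] F [-0.3  0.3  0.7] gap 0.0227 tau7 -1.159 q [-0.65  0.25  0.54  1.89 -0.14  1.05  0.09]
YAW cw deg -9.87  Mz -0.052  q7 0.117 M [-0.06  0.   -0.05] F [-1.   0.2 -0.2] gap 0.0152 tau7 -0.696 q [-0.65  0.24  0.54  1.89 -0.14  1.05  0.12]
YAW cw deg -11.71  Mz 0.026  q7 0.148 M [-0.02  0.06  0.03] F [-0.1 -0.4  0.2] gap 0.0069 tau7 -0.647 q [-0.65  0.24  0.53  1.89 -0.14  1.05  0.15]
YAW cw deg -13.54  Mz 0.005  q7 0.178 M [-0.06  0.03  0.01] F [-0.2 -0.5 -0.8] gap 0.0030 tau7 -0.645 q [-0.64  0.24  0.53  1.88 -0.14  1.05  0.18]
time: 6.7
tcp_pos: [0.5448, 0.0551, 0.069]
tool_rot: [-1.904, -2.499, 0.0]
ft_force: [-0.1, 0.3, -0.1]
finger_gap: 0.0012
grip_force: 0.0
YAW cw deg -15.37  Mz -0.005  q7 0.209 M [-0.14 -0.04 -0.01] F [-0.1  0.3 -0.1] gap 0.0012 tau7 -0.645 q [-0.64  0.24  0.52  1.88 -0.14  1.05  0.21]
```

The fingers shut on nothing, so I need to see why before going on.

Run:
```python
from h import *
import cv2
f=robot.grab_frame('scene');np.savez('scene2',**f);a=f['frame']
K=f['intrinsics'];p=f['R']@np.array([.545,.055,.08])+f['t'];u,v=(K@p/p[2])[:2];print(u,v)
u=int(u);v=int(v);c=a[max(0,v-110):v+90,max(0,u-130):u+130]
b=robot.grab_frame('wrist')['frame']
cv2.imwrite('pics/s2.png',np.hstack([cv2.resize(c,(400,300)),cv2.resize(b,(400,300))])[:,:,::-1])
```

```text
306.60713058285586 249.01989647494452
```

View pics/s2.png

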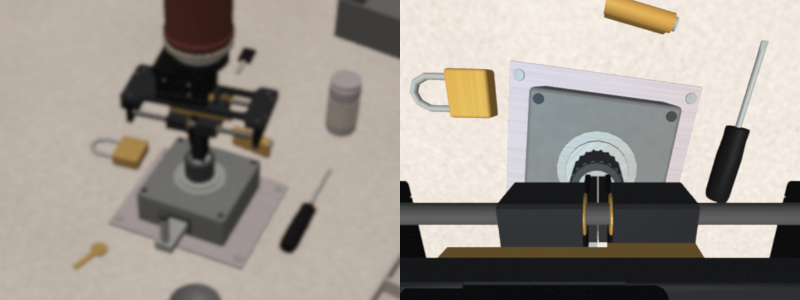

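The scene crop (200,150) and the wrist view (598,185) both suggest the fingertips are above the knob, not around it. I'll check that against depth.

Run:
```python
from h import *
s=robot.sense();print(s['tcp_pos'],s['finger_gap'])
for c in ['scene','top','wrist']:
    f=np.load('scene2.npz') if c=='scene' else robot.grab_frame(c)
    W=cloud(f);x,y,z=W.reshape(-1,3).T
    r=np.hypot(x-.545,y-.055)
    print(c)
    for a in np.arange(.06,.2,.01):
        m=(r<.06)&(z>a)&(z<a+.01)
        if m.sum()>3: print('%.2f n%d x %.3f..%.3f y %.3f..%.3f med %.3f %.3f'%(a,m.sum(),*np.percentile(x[m],[2,98]),*np.percentile(y[m],[2,98]),np.median(x[m]),np.median(y[m])))
```

```text
[0.54476466 0.0551453  0.06901396] 0.0005347541379291023
scene
0.06 n684 x 0.495..0.597 y 0.001..0.105 med 0.559 0.040
0.07 n70 x 0.529..0.565 y 0.031..0.058 med 0.555 0.037
0.08 n70 x 0.530..0.565 y 0.031..0.058 med 0.554 0.037
0.09 n152 x 0.527..0.565 y 0.032..0.065 med 0.552 0.043
0.10 n53 x 0.540..0.561 y 0.037..0.066 med 0.552 0.045
0.11 n40 x 0.541..0.558 y 0.040..0.067 med 0.551 0.045
0.12 n45 x 0.538..0.558 y 0.039..0.053 med 0.547 0.044
0.13 n43 x 0.536..0.559 y 0.038..0.052 med 0.547 0.043
0.14 n42 x 0.535..0.561 y 0.038..0.049 med 0.546 0.043
0.15 n11 x 0.538..0.542 y 0.038..0.043 med 0.540 0.040
0.16 n7 x 0.539..0.542 y 0.040..0.056 med 0.540 0.049
0.17 n98 x 0.525..0.593 y 0.008..0.083 med 0.563 0.021
0.18 n269 x 0.507..0.598 y 0.008..0.094 med 0.567 0.023
0.19 n334 x 0.521..0.594 y 0.011..0.081 med 0.563 0.029
0.20 n311 x 0.502..0.601 y 0.016..0.088 med 0.566 0.038
top
0.06 n118 x 0.514..0.568 y 0.103..0.115 med 0.541 0.109
wrist
0.06 n19174 x 0.489..0.597 y 0.036..0.111 med 0.535 0.080
0.07 n383 x 0.525..0.560 y 0.060..0.076 med 0.540 0.073
0.08 n427 x 0.525..0.560 y 0.060..0.076 med 0.540 0.073
0.09 n1364 x 0.525..0.561 y 0.056..0.076 med 0.540 0.070
0.10 n1092 x 0.528..0.557 y 0.053..0.073 med 0.543 0.066
0.11 n391 x 0.535..0.551 y 0.063..0.068 med 0.544 0.065
0.12 n456 x 0.536..0.550 y 0.062..0.068 med 0.544 0.065
0.13 n377 x 0.537..0.549 y 0.063..0.068 med 0.544 0.065
0.14 n312 x 0.538..0.552 y 0.046..0.068 med 0.547 0.052
0.15 n575 x 0.540..0.552 y 0.046..0.059 med 0.547 0.052
0.16 n88 x 0.538..0.550 y 0.054..0.066 med 0.541 0.061
0.17 n1828 x 0.505..0.567 y 0.066..0.100 med 0.540 0.090
0.18 n11563 x 0.489..0.585 y 0.069..0.100 med 0.537 0.088
0.19 n25879 x 0.500..0.569 y 0.068..0.099 med 0.534 0.084
0.20 n18347 x 0.488..0.588 y 0.066..0.093 med 0.537 0.079
```

Run:
```python
from h import *
import cv2
for c in ['scene.npz','scene2.npz']:
    f=np.load(c);W=cloud(f);x,y,z=W.reshape(-1,3).T
    cx,cy,tz=(.267,.592,.191) if c=='scene.npz' else (.545,.055,.069)
    r=np.hypot(x-cx,y-cy);print(c)
    for a in np.arange(-.03,.13,.01):
        m=(r<.08)&(z>tz+a)&(z<tz+a+.01)
        if m.sum()>2: print('%.2f n%d'%(a,m.sum()),np.round([x[m].min(),x[m].max(),y[m].min(),y[m].max()],3))
f=np.load('scene2.npz');cv2.imwrite('pics/s3.png',cv2.resize(f['frame'][150:300,220:420],(800,600),interpolation=cv2.INTER_CUBIC)[:,:,::-1])
K=f['intrinsics']
for h in [.069,.099,.13]:
    p=K@(f['R']@np.array([.5448,.0551,h])+f['t']);print(h,p[:2]/p[2],'crop',(p[0]/p[2]-220)*4,(p[1]/p[2]-150)*4)
```

```text
scene.npz
0.02 n8 [0.242 0.293 0.543 0.632]
0.03 n46 [0.238 0.301 0.537 0.636]
0.04 n53 [0.238 0.303 0.527 0.636]
0.05 n54 [0.235 0.301 0.532 0.634]
0.06 n59 [0.236 0.303 0.533 0.638]
0.07 n62 [0.238 0.303 0.529 0.643]
0.08 n43 [0.249 0.303 0.526 0.642]
0.09 n20 [0.274 0.326 0.622 0.644]
0.10 n79 [0.264 0.333 0.513 0.647]
0.11 n188 [0.266 0.333 0.513 0.661]
0.12 n166 [0.261 0.334 0.513 0.664]
scene2.npz
-0.03 n182 [ 0.511  0.615 -0.023  0.11 ]
-0.02 n964 [ 0.476  0.615 -0.019  0.126]
-0.01 n1335 [ 0.476  0.614 -0.017  0.119]
0.00 n69 [0.525 0.571 0.031 0.061]
0.01 n75 [0.528 0.566 0.03  0.059]
0.02 n139 [0.524 0.566 0.029 0.071]
0.03 n62 [0.528 0.562 0.034 0.067]
0.04 n43 [0.54  0.558 0.04  0.068]
0.05 n45 [0.538 0.558 0.039 0.061]
0.06 n41 [0.536 0.56  0.038 0.054]
0.07 n45 [0.534 0.562 0.036 0.05 ]
0.08 n14 [0.535 0.542 0.038 0.046]
0.09 n6 [0.539 0.542 0.039 0.056]
0.10 n85 [0.468 0.618 0.008 0.083]
0.11 n366 [0.483 0.624 0.002 0.099]
0.12 n342 [0.485 0.616 0.004 0.092]
0.069 [306.59123502 252.7016354 ] crop 346.36494007766487 410.8065416074629
0.099 [306.48441826 242.37902728] crop 345.93767303259483 369.5161091347537
0.13 [306.37035515 231.35614302] crop 345.4814205882353 325.4245720932073
```

View pics/s3.png

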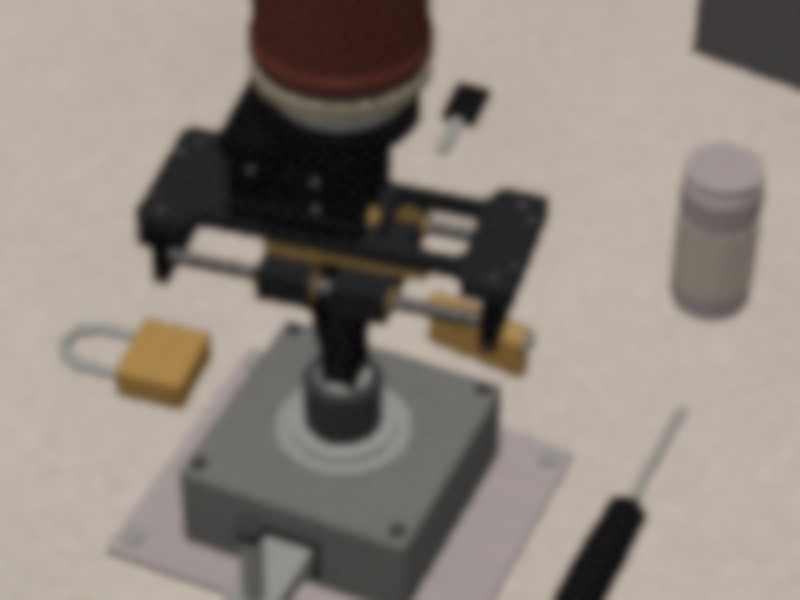

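The fingertips are right at the knob's top, about 31 mm above the reported TCP, and the start image shows the same offset. So the real tip is at the reported z plus about 0.031. I'll open, turn back, descend to a reported z of about 0.040 and grip again.

```bash
python3 -m inch '[[[0,0,-0.2,0,0,0.5,1],[0,0,0,0,0,1,1],[0,0,0,0,0,1,1],[0,0,0,0,0,1,1],[0,0,0,0,0,1,1]]]' >/dev/null
python3 -m inch '[[[0,0,0,0,0,0,1],[0,0,0,0,0,0,1],[0,0,0,0,0,0,1],[0,0,0,0,0,0,1],[0,0,0,0,0,0,1]]]'
python3 -m inch '[[[0,0,0.4,0,0,0,1],[0,0,0.4,0,0,0,1]]]' >/dev/null; python3 m.py
python3 -m inch '[[[0,0,0.3,0,0,0,1],[0,0,0.24,0,0,0,1]]]'; python3 m.py
```

```text
time: 7.9
tcp_pos: [0.5448, 0.0551, 0.0741]
tool_rot: [2.322, 2.116, 0.0]
ft_force: [0.3, 0.2, 0.1]
finger_gap: 0.0726
grip_force: 0.0
YAW cw deg 5.31  Mz -0.012  q7 -0.126 M [-0.05  0.08 -0.01] F [-0.6 -0.4 -0.9] gap 0.0843 tau7 -0.178 q [-0.67  0.27  0.57  1.9  -0.17  1.02 -0.13]
time: 8.3
tcp_pos: [0.5442, 0.055, 0.0393]
tool_rot: [-2.322, -2.116, 0.002]
ft_force: [-1.0, 0.0, -0.0]
finger_gap: 0.0867
grip_force: 0.0
YAW cw deg 5.33  Mz -0.010  q7 -0.116 M [-0.11  0.14 -0.01] F [-1.  0. -0.] gap 0.0867 tau7 -0.068 q [-0.67  0.29  0.56  1.91 -0.18  0.99 -0.12]
```

```bash
python3 -m inch '[[[0,0,0,0,0,0,-1],[0,0,0,0,0,0,-1],[0,0,0,0,0,0,-1],[0,0,0,0,0,0,-1],[0,0,0,0,0,0,-1]]]' >/dev/null; python3 m.py
python3 -m inch '[[[0,0,0,0,0,0,-1],[0,0,0,0,0,0,-1],[0,0,0,0,0,0,-1]]]'; python3 m.py
```

```text
YAW cw deg 5.33  Mz 0.017  q7 -0.117 M [-0.11  0.02  0.02] F [-0.  -0.8 -0.1] gap 0.0547 tau7 -0.001 q [-0.67  0.29  0.56  1.91 -0.18  0.99 -0.12]
time: 9.1
tcp_pos: [0.5441, 0.0553, 0.0406]
tool_rot: [-2.321, -2.115, 0.001]
ft_force: [-3.8, -0.5, 4.6]
finger_gap: 0.0392
grip_force: 30.0
YAW cw deg 5.32  Mz 0.037  q7 -0.117 M [-0.06  1.08  0.04] F [-3.8 -0.5  4.6] gap 0.0392 tau7 -0.055 q [-0.67  0.29  0.56  1.91 -0.18  1.   -0.12]
```

```bash
python3 -m inch '[[[0,0,0,0,0,-0.4,-1]]]' >/dev/null; python3 m.py
python3 -m inch '[[[0,0,0,0,0,-0.4,-1]]]' >/dev/null; python3 m.py
python3 -m inch '[[[0,0,0,0,0,-0.4,-1]]]' >/dev/null; python3 m.py
python3 -m inch '[[[0,0,0,0,0,-0.4,-1]]]' >/dev/null; python3 m.py
python3 -m inch '[[[0,0,0,0,0,-0.4,-1]]]' >/dev/null; python3 m.py
python3 -m inch '[[[0,0,0,0,0,-0.4,-1]]]' ; python3 m.py
```

```text
YAW cw deg 3.52  Mz -0.763  q7 -0.087 M [-0.06  1.08 -0.76] F [-4.5  0.4  5.2] gap 0.0395 tau7 -0.413 q [-0.66  0.29  0.56  1.91 -0.18  1.   -0.09]
YAW cw deg 1.63  Mz -0.516  q7 -0.055 M [-0.05  1.15 -0.52] F [-3.9 -0.   5.2] gap 0.0395 tau7 -0.263 q [-0.66  0.28  0.55  1.91 -0.18  0.99 -0.06]
YAW cw deg -0.22  Mz -0.168  q7 -0.025 M [-0.02  1.35 -0.17] F [-5.7  0.2  5.5] gap 0.0392 tau7 -0.462 q [-0.65  0.28  0.55  1.91 -0.18  0.99 -0.03]
YAW cw deg -2.07  Mz -0.169  q7 0.005 M [-0.11  1.42 -0.17] F [-6.9  1.   7.1] gap 0.0394 tau7 -0.510 q [-0.65  0.28  0.54  1.91 -0.17  0.99  0.01]
YAW cw deg -3.90  Mz -0.035  q7 0.036 M [-0.03  1.23 -0.03] F [-4.7 -0.2  6.9] gap 0.0392 tau7 -0.570 q [-0.65  0.28  0.54  1.91 -0.17  0.99  0.04]
time: 9.7
tcp_pos: [0.544, 0.0552, 0.0406]
tool_rot: [-2.106, -2.329, 0.002]
ft_force: [-4.1, 0.3, 6.6]
finger_gap: 0.0393
grip_force: 30.0
YAW cw deg -5.74  Mz -0.010  q7 0.066 M [-0.01  1.03 -0.01] F [-4.1  0.3  6.6] gap 0.0393 tau7 -0.619 q [-0.64  0.28  0.53  1.91 -0.17  0.99  0.07]
```

```bash
cat > m.py <<'E'
from h import *
s=robot.sense();Rm=R.from_rotvec(s['tool_rot']).as_matrix()
print('t %.1f yaw cw %.2f  Mz %.3f  q7 %.3f'%(s['time'],-np.degrees(np.arctan2(Rm[1,1],Rm[0,1])),s['moment'][2],s['q'][6]),'F',np.round(s['ft_force'],1),'gap %.4f'%s['finger_gap'])
E
python3 -m inch '[[[0,0,0,0,0,-0.3,-1]]]' >/dev/null; python3 m.py
python3 -m inch '[[[0,0,0,0,0,-0.3,-1]]]' >/dev/null; python3 m.py
python3 -m inch '[[[0,0,0,0,0,-0.3,-1]]]' >/dev/null; python3 m.py
python3 -m inch '[[[0,0,0,0,0,-0.3,-1]]]' >/dev/null; python3 m.py
python3 -m inch '[[[0,0,0,0,0,-0.3,-1]]]' >/dev/null; python3 m.py
python3 -m inch '[[[0,0,0,0,0,-0.3,-1]]]' >/dev/null; python3 m.py
```

```text
t 9.8 yaw cw -7.12  Mz 0.060  q7 0.089 F [-4.   0.2  3.8] gap 0.0391
t 9.9 yaw cw -8.49  Mz 0.115  q7 0.111 F [-4.6  0.2  3.2] gap 0.0389
t 10.0 yaw cw -9.87  Mz 0.165  q7 0.134 F [-6.4 -0.7  4.5] gap 0.0394
t 10.1 yaw cw -11.25  Mz 0.172  q7 0.157 F [-7.6 -0.6  7.5] gap 0.0391
t 10.2 yaw cw -12.63  Mz 0.187  q7 0.180 F [-6.   0.1  7.8] gap 0.0393
t 10.3 yaw cw -14.01  Mz 0.191  q7 0.202 F [-2.7 -0.1  1.1] gap 0.0393
```

```bash
python3 -m inch '[[[0,0,0,0,0,-0.3,-1]]]' >/dev/null; python3 m.py
python3 -m inch '[[[0,0,0,0,0,-0.3,-1]]]' >/dev/null; python3 m.py
python3 -m inch '[[[0,0,0,0,0,-0.3,-1]]]' >/dev/null; python3 m.py
python3 -m inch '[[[0,0,0,0,0,-0.3,-1]]]' >/dev/null; python3 m.py
python3 -m inch '[[[0,0,0,0,0,-0.3,-1]]]' >/dev/null; python3 m.py
python3 -m inch '[[[0,0,0,0,0,-0.3,-1]]]' >/dev/null; python3 m.py
```

```text
t 10.4 yaw cw -15.38  Mz 0.078  q7 0.225 F [-6.3 -0.1  5.8] gap 0.0394
t 10.5 yaw cw -16.73  Mz -0.017  q7 0.248 F [-6.   0.4  5.9] gap 0.0393
t 10.6 yaw cw -18.11  Mz -0.031  q7 0.271 F [-6.1  0.4  5.9] gap 0.0391
t 10.7 yaw cw -19.48  Mz 0.013  q7 0.293 F [-6.3  0.7  5.3] gap 0.0395
t 10.8 yaw cw -20.86  Mz -0.115  q7 0.316 F [-5.8  0.4  6.1] gap 0.0390
t 10.9 yaw cw -22.23  Mz 0.032  q7 0.339 F [-5.9  0.2  5.8] gap 0.0393
```

```bash
python3 -m inch '[[[0,0,0,0,0,-0.3,-1]]]' >/dev/null; python3 m.py
python3 -m inch '[[[0,0,0,0,0,-0.3,-1]]]' >/dev/null; python3 m.py
python3 -m inch '[[[0,0,0,0,0,-0.3,-1]]]' >/dev/null; python3 m.py
```

```text
t 11.0 yaw cw -23.60  Mz -0.050  q7 0.362 F [-6.9  0.5  6.1] gap 0.0393
t 11.1 yaw cw -24.98  Mz -0.005  q7 0.385 F [-6.6  0.4  6. ] gap 0.0394
t 11.2 yaw cw -26.35  Mz -0.029  q7 0.407 F [-5.6  0.9  5.7] gap 0.0391
```

```bash
python3 -m inch '[[[0,0,0,0,0,-0.3,-1]]]' >/dev/null; python3 m.py
python3 -m inch '[[[0,0,0,0,0,-0.3,-1]]]' >/dev/null; python3 m.py
python3 -m inch '[[[0,0,0,0,0,-0.3,-1]]]' >/dev/null; python3 m.py
```

```text
t 11.3 yaw cw -27.73  Mz -0.065  q7 0.430 F [-5.3 -0.2  6.4] gap 0.0391
t 11.4 yaw cw -29.10  Mz -0.034  q7 0.453 F [-6.2  0.1  6.9] gap 0.0390
t 11.5 yaw cw -30.48  Mz -0.016  q7 0.476 F [-6.4  0.5  7. ] gap 0.0392
```

```bash
python3 -m inch '[[[0,0,0,0,0,-0.3,-1]]]' >/dev/null; python3 m.py
python3 -m inch '[[[0,0,0,0,0,-0.3,-1]]]' >/dev/null; python3 m.py
```

```text
t 11.6 yaw cw -31.86  Mz 0.001  q7 0.499 F [-5.5 -0.4  6.9] gap 0.0395
t 11.7 yaw cw -33.23  Mz -0.078  q7 0.522 F [-6.   0.1  6.6] gap 0.0391
```

```bash
python3 -m inch '[[[0,0,0,0,0,-0.3,-1]]]' >/dev/null; python3 m.py
python3 -m inch '[[[0,0,0,0,0,-0.3,-1]]]' >/dev/null; python3 m.py
python3 -m inch '[[[0,0,0,0,0,-0.3,-1]]]' >/dev/null; python3 m.py
```

```text
t 11.8 yaw cw -34.60  Mz -0.163  q7 0.544 F [-6.4 -0.1  6.2] gap 0.0395
t 11.9 yaw cw -35.97  Mz -0.239  q7 0.567 F [-6.8 -0.2  6.3] gap 0.0396
t 12.0 yaw cw -37.33  Mz -0.241  q7 0.590 F [-7.3 -0.1  6.4] gap 0.0392
```

```bash
python3 -m inch '[[[0,0,0,0,0,-0.3,-1]]]' >/dev/null; python3 m.py
python3 -m inch '[[[0,0,0,0,0,-0.3,-1]]]' >/dev/null; python3 m.py
```

```text
t 12.1 yaw cw -38.70  Mz -0.343  q7 0.613 F [-5.8  0.9  6.2] gap 0.0396
t 12.2 yaw cw -40.07  Mz -0.369  q7 0.636 F [-6.9  0.2  7. ] gap 0.0394
```

The torque now rises steadily with no crest, about 0.04 N m per degree to 0.37 N m, so this is the stop, met at about 3 mm. Now clockwise: a quick unwind, then I count crests.

```bash
python3 -m inch '[[[0,0,0,0,0,0.6,-1],[0,0,0,0,0,1,-1],[0,0,0,0,0,1,-1],[0,0,0,0,0,1,-1]]]' >/dev/null; python3 m.py
python3 -m inch '[[[0,0,0,0,0,0.4,-1]]]' >/dev/null; python3 m.py
python3 -m inch '[[[0,0,0,0,0,0.4,-1]]]' >/dev/null; python3 m.py
python3 -m inch '[[[0,0,0,0,0,0.4,-1]]]' >/dev/null; python3 m.py
python3 -m inch '[[[0,0,0,0,0,0.4,-1]]]' >/dev/null; python3 m.py
python3 -m inch '[[[0,0,0,0,0,0.4,-1]]]' >/dev/null; python3 m.py
python3 -m inch '[[[0,0,0,0,0,0.4,-1]]]' >/dev/null; python3 m.py
python3 -m inch '[[[0,0,0,0,0,0.4,-1]]]' >/dev/null; python3 m.py
python3 -m inch '[[[0,0,0,0,0,0.4,-1]]]' >/dev/null; python3 m.py
python3 -m inch '[[[0,0,0,0,0,0.4,-1]]]' >/dev/null; python3 m.py
python3 -m inch '[[[0,0,0,0,0,0.4,-1]]]' >/dev/null; python3 m.py
```

```text
t 12.6 yaw cw -23.36  Mz 0.001  q7 0.358 F [-5.8  0.   6.4] gap 0.0394
t 12.7 yaw cw -21.54  Mz -0.004  q7 0.327 F [-5.  -0.1  6.5] gap 0.0391
t 12.8 yaw cw -19.81  Mz 0.023  q7 0.299 F [-5.9 -0.1  6.9] gap 0.0398
t 12.9 yaw cw -17.98  Mz 0.058  q7 0.268 F [-5.4  0.3  6.3] gap 0.0391
t 13.0 yaw cw -16.15  Mz 0.088  q7 0.238 F [-4.9 -0.9  5.9] gap 0.0390
t 13.1 yaw cw -14.34  Mz 0.463  q7 0.208 F [-7.2 -0.5  6.5] gap 0.0390
t 13.2 yaw cw -12.51  Mz 0.540  q7 0.178 F [-4.8  0.   5.3] gap 0.0393
t 13.3 yaw cw -10.69  Mz 0.165  q7 0.147 F [-4.7  0.4  3.6] gap 0.0394
t 13.4 yaw cw -8.84  Mz 0.229  q7 0.117 F [-6.8 -0.5  8.5] gap 0.0394
t 13.5 yaw cw -6.99  Mz 0.139  q7 0.086 F [-6.4 -0.3  8.5] gap 0.0396
t 13.6 yaw cw -5.15  Mz 0.124  q7 0.056 F [-5.1  1.2  7.4] gap 0.0394
```

```bash
python3 -m inch '[[[0,0,0,0,0,0.4,-1]]]' >/dev/null; python3 m.py
python3 -m inch '[[[0,0,0,0,0,0.4,-1]]]' >/dev/null; python3 m.py
python3 -m inch '[[[0,0,0,0,0,0.4,-1]]]' >/dev/null; python3 m.py
python3 -m inch '[[[0,0,0,0,0,0.4,-1]]]' >/dev/null; python3 m.py
python3 -m inch '[[[0,0,0,0,0,0.4,-1]]]' >/dev/null; python3 m.py
python3 -m inch '[[[0,0,0,0,0,0.4,-1]]]' >/dev/null; python3 m.py
python3 -m inch '[[[0,0,0,0,0,0.4,-1]]]' >/dev/null; python3 m.py
python3 -m inch '[[[0,0,0,0,0,0.4,-1]]]' >/dev/null; python3 m.py
python3 -m inch '[[[0,0,0,0,0,0.4,-1]]]' >/dev/null; python3 m.py
python3 -m inch '[[[0,0,0,0,0,0.4,-1]]]' >/dev/null; python3 m.py
python3 -m inch '[[[0,0,0,0,0,0.4,-1]]]' >/dev/null; python3 m.py
python3 -m inch '[[[0,0,0,0,0,0.4,-1]]]' >/dev/null; python3 m.py
```

```text
t 13.7 yaw cw -3.31  Mz 0.058  q7 0.026 F [-4.1  1.   2.3] gap 0.0394
t 13.8 yaw cw -1.48  Mz -0.010  q7 -0.005 F [-4.2  0.2  2.4] gap 0.0394
t 13.9 yaw cw 0.36  Mz -0.091  q7 -0.035 F [-4.7 -0.2  3.3] gap 0.0392
t 14.0 yaw cw 2.20  Mz -0.196  q7 -0.065 F [-5.8  0.   8. ] gap 0.0394
t 14.1 yaw cw 4.04  Mz -0.208  q7 -0.096 F [-5.  -0.6  5.6] gap 0.0392
t 14.2 yaw cw 5.85  Mz 0.262  q7 -0.126 F [-4.4  0.7  5.5] gap 0.0392
t 14.3 yaw cw 7.64  Mz 0.316  q7 -0.155 F [-3.9 -0.3  2.1] gap 0.0394
t 14.4 yaw cw 9.49  Mz 0.428  q7 -0.186 F [-4.9  0.5  4.7] gap 0.0393
t 14.5 yaw cw 11.33  Mz 0.367  q7 -0.216 F [-5.7  0.1  5.9] gap 0.0393
t 14.6 yaw cw 13.18  Mz 0.132  q7 -0.246 F [-6.5 -1.   7.6] gap 0.0393
t 14.7 yaw cw 15.02  Mz -0.023  q7 -0.276 F [-3.6 -0.5  6.5] gap 0.0394
t 14.8 yaw cw 16.86  Mz 0.003  q7 -0.307 F [-2.4  0.   1. ] gap 0.0393
```

```bash
python3 -m inch '[[[0,0,0,0,0,0.4,-1]]]' >/dev/null; python3 m.py
python3 -m inch '[[[0,0,0,0,0,0.4,-1]]]' >/dev/null; python3 m.py
python3 -m inch '[[[0,0,0,0,0,0.4,-1]]]' >/dev/null; python3 m.py
python3 -m inch '[[[0,0,0,0,0,0.4,-1]]]' >/dev/null; python3 m.py
python3 -m inch '[[[0,0,0,0,0,0.4,-1]]]' >/dev/null; python3 m.py
python3 -m inch '[[[0,0,0,0,0,0.4,-1]]]' >/dev/null; python3 m.py
python3 -m inch '[[[0,0,0,0,0,0.4,-1]]]' >/dev/null; python3 m.py
python3 -m inch '[[[0,0,0,0,0,0.4,-1]]]' >/dev/null; python3 m.py
python3 -m inch '[[[0,0,0,0,0,0.4,-1]]]' >/dev/null; python3 m.py
python3 -m inch '[[[0,0,0,0,0,0.4,-1]]]' >/dev/null; python3 m.py
```

```text
t 14.9 yaw cw 18.70  Mz -0.097  q7 -0.337 F [-5.7 -0.   7.1] gap 0.0398
t 15.0 yaw cw 20.54  Mz -0.189  q7 -0.367 F [-4.4 -0.1  6.3] gap 0.0391
t 15.1 yaw cw 22.38  Mz -0.166  q7 -0.397 F [-5.6 -0.1  6.8] gap 0.0398
t 15.2 yaw cw 24.21  Mz -0.042  q7 -0.427 F [-4.   0.2  5.6] gap 0.0391
t 15.3 yaw cw 26.01  Mz 0.560  q7 -0.457 F [-4.6 -0.7  4.3] gap 0.0395
t 15.4 yaw cw 27.85  Mz 0.335  q7 -0.487 F [-4.   0.9  3.9] gap 0.0395
t 15.5 yaw cw 29.72  Mz 0.253  q7 -0.517 F [-3.2  0.2  4. ] gap 0.0393
t 15.6 yaw cw 31.57  Mz 0.086  q7 -0.547 F [-7.1 -0.1  8. ] gap 0.0392
t 15.7 yaw cw 33.41  Mz 0.042  q7 -0.577 F [-5.6 -0.9  7.6] gap 0.0397
t 15.8 yaw cw 35.25  Mz 0.074  q7 -0.607 F [-4.8  0.7  3.4] gap 0.0397
```

```bash
python3 -m inch '[[[0,0,0,0,0,0.4,-1]]]' >/dev/null; python3 m.py
python3 -m inch '[[[0,0,0,0,0,0.4,-1]]]' >/dev/null; python3 m.py
python3 -m inch '[[[0,0,0,0,0,0.4,-1]]]' >/dev/null; python3 m.py
python3 -m inch '[[[0,0,0,0,0,0.4,-1]]]' >/dev/null; python3 m.py
```

```text
t 15.9 yaw cw 37.09  Mz -0.065  q7 -0.637 F [-5.  -1.   7.7] gap 0.0390
t 16.0 yaw cw 38.93  Mz -0.119  q7 -0.667 F [-6.3  0.8  6.2] gap 0.0392
t 16.1 yaw cw 40.77  Mz -0.108  q7 -0.697 F [-2.3  1.1  1.5] gap 0.0393
t 16.2 yaw cw 42.61  Mz -0.223  q7 -0.727 F [-2.4  0.4  1.5] gap 0.0398
```

```bash
python3 -m inch '[[[0,0,0,0,0,0.3,-1]]]' >/dev/null; python3 m.py
python3 -m inch '[[[0,0,0,0,0,0.3,-1]]]' >/dev/null; python3 m.py
```

```text
t 16.3 yaw cw 43.99  Mz -0.259  q7 -0.749 F [-6.  -0.6  8.2] gap 0.0395
t 16.4 yaw cw 45.34  Mz -0.096  q7 -0.771 F [-4.6  0.4  5.7] gap 0.0393
```

That is the third crest (rests at about 5°, 25° and 45°), and the dial sits in the third rest. I let go, rise, turn to align with the lock and shut the fingers in the air.

```bash
python3 -m inch '[[[0,0,0,0,0,0,1],[0,0,0,0,0,0,1],[0,0,0,0,0,0,1],[0,0,0,0,0,0,1],[0,0,0,0,0,0,1]]]'
python3 -m inch '[[[0,0,-0.5,0,0,0,1],[0,0,-0.7,0,0,0,1],[0,0,-0.8,0,0,0,1],[0,0,-0.8,0,0,0,1],[0,0,0,0,0,-0.63,1]]]' >/dev/null; python3 m.py
python3 -m inch '[[[0,0,0,0,0,-1,-1],[0,0,0,0,0,-1,-1],[0,0,0,0,0,-1,-1],[0,0,0,0,0,-1,-1],[0,0,0,0,0,-1,-1]]]' >/dev/null
python3 -m inch '[[[0,0,0,0,0,-1,-1],[0,0,0,0,0,-1,-1],[0,0,0,0,0,-1,-1],[0,0,0,0,0,-1,-1],[0,0,0,0,0,-1,-1]]]' >/dev/null
python3 -m inch '[[[0,0,0,0,0,-1,-1]]]'; python3 m.py
python3 - <<'E'
from h import *
import cv2
s=robot.sense();Rm=R.from_rotvec(s['tool_rot']).as_matrix()
f=robot.grab_frame('scene');f2=robot.grab_frame('top')
for c in ['scene','top']:print([(np.round(d['centre'],4).tolist(),round(d['confidence'],2)) for d in robot.place_of(c,'bolt_post')][:2])
W=cloud(f2);x,y,z=W.reshape(-1,3).T
m=(np.hypot(x-.56,y+.052)<.02)&(z>.085)&(z<.1);print(m.sum())
if m.sum():print(cv2.minEnclosingCircle(np.c_[x,y][m].astype(np.float32)),np.median(z[m]))
print('x lock+y?',Rm[:,0],s['tcp_pos'])
print('units to standoff',Rm.T@(np.array([.5656,-.0951,.1])-s['tcp_pos'])/.025)
E
```

```text
time: 16.9
tcp_pos: [0.5449, 0.0552, 0.0405]
tool_rot: [2.905, 1.197, 0.0]
ft_force: [-0.4, -0.5, -0.2]
finger_gap: 0.0712
grip_force: 0.0
t 17.4 yaw cw 42.33  Mz 0.013  q7 -0.781 F [ 0.5 -0.5 -0.1] gap 0.0866
time: 18.5
tcp_pos: [0.5451, 0.055, 0.1116]
tool_rot: [2.055, 2.375, 0.001]
ft_force: [-0.8, 0.3, -0.3]
finger_gap: 0.0072
grip_force: 0.0
t 18.5 yaw cw -8.27  Mz -0.011  q7 0.074 F [-0.8  0.3 -0.3] gap 0.0072
[([0.5589, -0.0515, 0.086], 0.98)]
[]
0
x lock+y? [-1.43846565e-01  9.89600001e-01 -6.74398860e-05] [0.54510756 0.05500707 0.1115742 ]
units to standoff [-6.05971755 -0.05292309  0.46333093]
```

```bash
python3 -m inch '[[[-1,-0.05,0,0,0,0,-1],[-1,0,0,0,0,0,-1],[-1,0,0,0,0,0,-1],[-1,0,0,0,0,0,-1],[-1,0,0,0,0,0,-1]]]' >/dev/null
python3 -m inch '[[[-1,0,0,0,0,0,-1],[-0.06,0,0.8,0,0,0,-1],[0,0,0.8,0,0,0,-1],[0,0,0.8,0,0,0,-1],[0,0,0.8,0,0,0,-1]]]'; python3 m.py
python3 - <<'E'
from h import *
import cv2
f=robot.grab_frame('scene');print([(np.round(d['centre'],4).tolist(),round(d['confidence'],2)) for d in robot.place_of('scene','bolt_post')][:2])
K=f['intrinsics'];p=K@(f['R']@np.array([.56,-.06,.07])+f['t']);u,v=(p[:2]/p[2]).astype(int)
cv2.imwrite('pics/s4.png',cv2.resize(f['frame'][v-75:v+75,u-100:u+100],(800,600),interpolation=cv2.INTER_CUBIC)[:,:,::-1])
E
```

```text
time: 19.7
tcp_pos: [0.5651, -0.095, 0.0301]
tool_rot: [2.062, 2.37, 0.0]
ft_force: [-0.2, 0.2, 1.8]
finger_gap: 0.0005
grip_force: 0.0
t 19.7 yaw cw -7.97  Mz -0.025  q7 0.447 F [-0.2  0.2  1.8] gap 0.0005
[([0.5567, -0.0536, 0.0904], 0.42), ([0.5434, 0.0563, 0.0851], 0.37)]
```

View pics/s4.png

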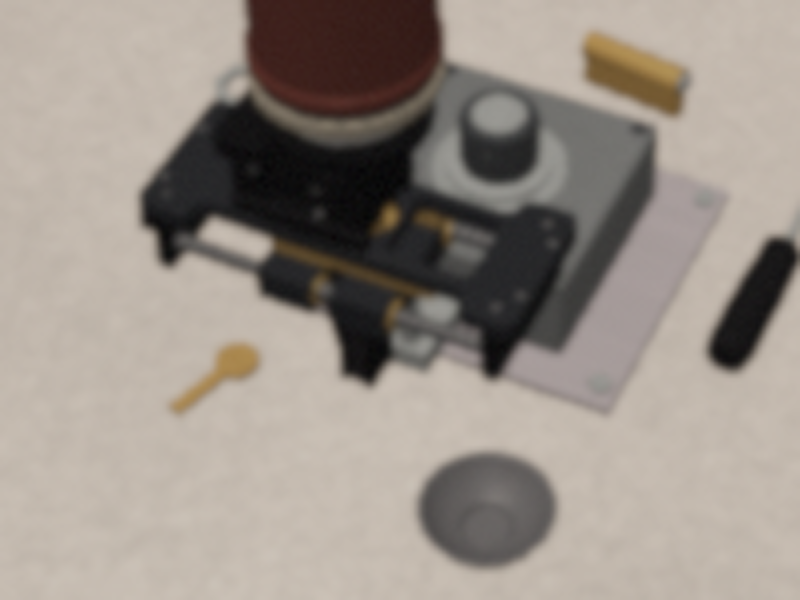

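The fingers are shut at (365,370), behind the post at (435,305), and the dial is clear at (500,130). Now I approach and push in small steps while watching the force.

```bash
python3 -m inch '[[[0.4,0,0,0,0,0,-1],[0.4,0,0,0,0,0,-1],[0.1,0,0,0,0,0,-1]]]' >/dev/null; python3 m.py
cat > p.py <<'E'
from h import *
s=robot.sense();u=np.array([-.139,.990,0]);print('t %.1f along %.4f F along %.2f'%(s['time'],u@(s['tcp_pos']-np.array([.5593,-.0505,0])),u@s['ft_force']),np.round(s['ft_force'],1))
E
python3 p.py
python3 -m inch '[[[0.06,0,0,0,0,0,-1]]]' >/dev/null; python3 p.py
python3 -m inch '[[[0.06,0,0,0,0,0,-1]]]' >/dev/null; python3 p.py
python3 -m inch '[[[0.06,0,0,0,0,0,-1]]]' >/dev/null; python3 p.py
```

```text
t 20.1 yaw cw -8.21  Mz -0.008  q7 0.401 F [ 0.1 -0.1  0.4] gap 0.0005
t 20.1 along -0.0202 F along -0.06 [ 0.1 -0.1  0.4]
t 20.2 along -0.0198 F along -0.86 [ 0.4 -0.8  0.5]
t 20.3 along -0.0191 F along 0.24 [0.2 0.3 0.4]
t 20.4 along -0.0179 F along -0.18 [-0.1 -0.2  0.2]
```

```bash
python3 -m inch '[[[0.04,0,0,0,0,0,-1]]]' >/dev/null; python3 p.py
python3 -m inch '[[[0.04,0,0,0,0,0,-1]]]' >/dev/null; python3 p.py
python3 -m inch '[[[0.04,0,0,0,0,0,-1]]]' >/dev/null; python3 p.py
```

```text
t 20.5 along -0.0174 F along -2.00 [ 0.4 -2.   0.6]
t 20.6 along -0.0166 F along -2.05 [-0.1 -2.1  1.2]
t 20.7 along -0.0154 F along -1.92 [ 0.5 -1.9  2.2]
```

```bash
python3 -m inch '[[[0.04,0,0,0,0,0,-1]]]' >/dev/null; python3 p.py
python3 -m inch '[[[0.04,0,0,0,0,0,-1]]]' >/dev/null; python3 p.py
```

```text
t 20.8 along -0.0142 F along -2.70 [-0.4 -2.8  1.5]
t 20.9 along -0.0130 F along -2.07 [ 0.5 -2.   1.7]
```

```bash
python3 -m inch '[[[0.04,0,0,0,0,0,-1]]]' >/dev/null; python3 p.py
python3 -m inch '[[[0.04,0,0,0,0,0,-1]]]' >/dev/null; python3 p.py
```

```text
t 21.0 along -0.0119 F along -1.67 [-0.2 -1.7  0.8]
t 21.1 along -0.0108 F along -2.30 [ 0.3 -2.3  1.6]
```

```bash
python3 -m inch '[[[0.06,0,0,0,0,0,-1]]]' >/dev/null; python3 p.py
python3 -m inch '[[[0.06,0,0,0,0,0,-1]]]' >/dev/null; python3 p.py
python3 -m inch '[[[0.06,0,0,0,0,0,-1]]]' >/dev/null; python3 p.py
python3 -m inch '[[[0.06,0,0,0,0,0,-1]]]' >/dev/null; python3 p.py
python3 -m inch '[[[0.06,0,0,0,0,0,-1]]]' >/dev/null; python3 p.py
python3 -m inch '[[[0.06,0,0,0,0,0,-1]]]' >/dev/null; python3 p.py
```

```text
t 21.2 along -0.0094 F along -1.74 [-0.2 -1.8  1.6]
t 21.3 along -0.0077 F along -1.94 [ 0.9 -1.8  1.2]
t 21.4 along -0.0062 F along -3.10 [ 1.1 -3.   1.7]
t 21.5 along -0.0046 F along -1.52 [ 0.8 -1.4  1.5]
t 21.6 along -0.0032 F along -2.38 [ 0.8 -2.3  2.2]
t 21.7 along -0.0017 F along -2.01 [ 1.3 -1.8  2.7]
```

Force stays at about 2 N after 16 mm of travel, so the gate is open. Pushing on to the end.

```bash
python3 -m inch '[[[0.04,0,0,0,0,0,-1]]]' >/dev/null; python3 p.py
python3 -m inch '[[[0.04,0,0,0,0,0,-1]]]' >/dev/null; python3 p.py
python3 -m inch '[[[0.04,0,0,0,0,0,-1]]]' >/dev/null; python3 p.py
python3 -m inch '[[[0,0,0,0,0,0,-1]]]' >/dev/null; python3 p.py
```

```text
t 21.8 along -0.0006 F along -2.25 [ 1.1 -2.1  2.3]
t 21.9 along 0.0003 F along -1.35 [ 1.2 -1.2  1.2]
t 22.0 along 0.0005 F along -6.18 [ 2.7 -5.9  0.7]
t 22.1 along 0.0005 F along -5.21 [ 2.6 -4.9  1.6]
```

```bash
python3 -m inch '[[[0.05,0,0,0,0,0,-1]]]' >/dev/null; python3 p.py
python3 -m inch '[[[0,0,0,0,0,0,-1]]]' >/dev/null; python3 p.py
python3 -m inch '[[[-0.5,0,0,0,0,0,-1],[-0.7,0,0,0,0,0,-1],[-0.3,0,-0.8,0,0,0,-1],[0,0,-1,0,0,0,-1],[0,0,-1,0,0,0,-1]]]' >/dev/null
python3 -m inch '[[[-1,0,-1,0,0,0,-1],[-1,0,0,0,0,0,-1],[-1,0,0,0,0,0,-1],[-1,0,0,0,0,0,-1],[0,0,0,0,0,0,-1]]]'
python3 - <<'E'
from h import *
import cv2
f=robot.grab_frame('top');print([(np.round(d['centre'],4).tolist(),round(d['confidence'],2)) for d in robot.place_of('top','bolt_post')][:2])
W=cloud(f);x,y,z=W.reshape(-1,3).T
m=(np.hypot(x-.557,y+.035)<.028)&(z>.085)&(z<.1);print(m.sum())
if m.sum():print(cv2.minEnclosingCircle(np.c_[x,y][m].astype(np.float32)),np.median(z[m]))
cv2.imwrite('pics/end.png',f['frame'][:,:,::-1])
for n in ['padlock','cylinder_lock','screwdriver','pin_dish','key_blank']:print(n,[np.round(d['centre'],3).tolist() for d in robot.place_of('top',n)][:1])
E
```

```text
t 22.2 along 0.0006 F along -10.77 [  3.2 -10.4  -0.1]
t 22.3 along 0.0006 F along -7.51 [ 3.  -7.2 -0.2]
time: 23.3
tcp_pos: [0.5767, -0.1883, 0.1254]
tool_rot: [2.064, 2.368, -0.002]
ft_force: [-0.3, 0.1, 0.4]
finger_gap: 0.0005
grip_force: 0.0
[([0.5584, -0.0334, 0.0944], 0.77)]
62
((0.5571097731590271, -0.03268667310476303), 0.007489711046218872) 0.0919098695190433
padlock [[0.387, 0.075, 0.0]]
cylinder_lock []
screwdriver [[0.683, 0.127, -0.001]]
pin_dish [[0.646, -0.112, 0.003]]
key_blank [[0.473, -0.087, -0.001]]
```

View pics/end.png

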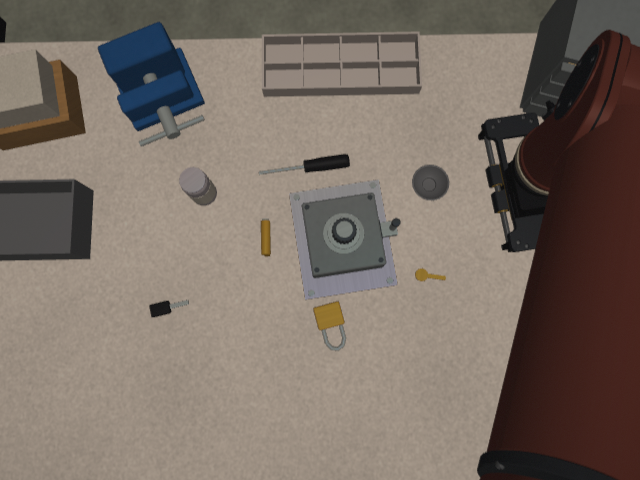

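The post has moved from (405,222) to (395,223), about 17.5 mm, with the bolt hard against its end. The other things are where they were, and the gripper is clear of everything.

```bash
python3 -c "
from workcell import robot
print(robot.sign_off())"
```

```text
the job is handed in; nothing more can be done
None
```

The job is handed in: I turned the dial to the stop (about 0.37 N m), then three clicks clockwise and let go. The bolt went fully home at a steady push of about 2 N, with no sign of the relocker, and the other things were not moved; the hand-in reported no verdict.

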